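Open the sliding-lid box and tip it onto the packing board

ROBOT

A 6-joint arm with a two-finger parallel gripper is mounted at the origin on the work surface. World frame = base frame: x ahead of the robot, y to its left, z up, the work surface at z = 0. Lengths are in mm, angles in rad, forces in N, time in s.
With the tool pointing down it reaches from about 400 to 925 mm from the base axis. Payload 12.5 kg.
Tool frame: the origin (TCP) lies at the centre of the arm's flange, where the gripper is bolted on; the fingertips stand 190 mm ahead of it and the grasp point (between the pads) lies 171 mm ahead of it; z points along the fingers, y is the line along which they close (so a half turn about z gives the same grasp; the last joint's range is limited). The gripper opens to 95 mm and grips with 3 to 60 N. Pads are 20 mm wide; open, the fingers measure 119 mm over their backs; the gripper's body (75 mm by 180 mm) begins 59 mm behind the grasp point.
Start: joints at [1.13, 0.491, 1.559, -0, 1.092, -0.106], TCP at [205.339, 590.306, 404.761] pointing down, gripper open.
Joint ranges: [-3.1, 3.1], [-0.84, 2.19], [0.05, 2.79], [-1.13, 4.28], [0.06, 2.93], [-2.69, 2.69]. Speed limits (rad/s): [2.22, 2.22, 2.79, 3.14, 3.14, 3.14].

INTERFACE

Orientations are given as [roll, pitch, yaw] about the fixed x, y, z axes, in that order (R = Rz(yaw) Ry(pitch) Rx(roll)).
In Python, from cell import env, read_camera, search_frame, cut_out gives the robot as it stands. The module is installed in compiled form; this text tells all that it offers.
- The arm moves only by the tool move_arm, never from a script. Its argument "commands" is a list of rows, each a list of 3 entries, a list of its own where there are three numbers: the shift along the world's x, y, z normalised to -1 to 1, where 1 is 0.03 m, then the turn about the world's z normalised to -1 to 1, where 1 is 0.08 rad, then the opening, from -1 (shut) to 1 (fully open), so that 0 is half open. A call has 1 to 20 rows; each row shifts and turns the commanded pose from where the row before left it; what a row does not reach is not made up. A row lasts 1/12 s, in which the tool goes at most 41.7 mm and 7.16 degrees, less where a joint would pass 70% of its speed; a pose out of reach is approached as far as the arm can. A call with a number of a shift or a turn outside -1 to 1 is refused whole. A call with a gripper value outside its range is refused whole. The fingers move at their own pace and stop on an object; the grip force is fixed at half the most. Time passes only in rows, so rows that do not move let the fingers close. It gives the time, the measured TCP pose, the force, the opening and the grip force at its end, in the units of the state.
- env.state(): the state, without advancing time (a new reading comes with each control period).
- read_camera(name): name is "side" or "top" or "wrist"; returns a dict with "image" (384x512x3 uint8, red, green, blue), "fx", "fy", "cx", "cy" (pixels), "rvec" (rotation vector, rad) and "tvec" (3), from world to camera coordinates, as OpenCV has them. Camera axes: x right, y down, z forward; pixel columns grow to the right and rows downward; lengths in mm; the calibration is good to about 2 mm. A picture is of the moment at which its call begins. There is no depth.
- env.job_done(): hands the job in; it is judged then, once.
Trained networks look in a picture, given as the dict that the camera call returned (one of the last four; its "shot" number tells which), for a name from the list of things; names that differ only in an ending like _2 or _b are one class to them, and where a whole thing is asked for, a point or a joint stands for the part that bears it (a point fixed in the world has none). Each returns a list of dicts, best first, with "confidence" (0 to 1); they miss things now and then, are a little off and sometimes report something else, mostly with a low value. They report only what shows in the picture. A call takes as long as a camera call.
- search_frame(thing, picture): "at" ([column, row] in pixels, amid what is visible of it).
- cut_out(thing, picture): "region" (384x512 bool, what is visible of it) and "at" ([column, row] in pixels, amid what is visible of it).
The state is a dict: "t": time; "joints": joint angles; "qvel": joint speeds; "tau": joint torques, N m; "eef_pos": TCP position; "tcp_rot": TCP orientation; "ft_force": force on the tool from outside, world axes, zero at the start; "moment": the same for the moment, N m; "opening": opening from 0.0 (shut) to 1.0 (fully open); "grip_force": force on a finger pad.
Only numpy, scipy, OpenCV 4.12 (cv2) and the standard library are available. Lean on these libraries where they do the work, as an engineer would, in place of code of your own. Each camera call takes 0.05 s, during which the arm holds its last target. There are 200 camera calls.

TASK

This wooden gift box is next to be packed. Draw its sliding lid up out of the grooves and put the lid into the empty white basket; tip the box, without lifting it clear, over the plain edge of the wooden packing board so that it lies on its back on the board, flat and square, open side up. Do not disturb the glue bottle, the lath star, the glasses case or the cordless drill.

Things in the scene. Friction and masses are not known exactly. Their poses are not given: they have to be found in the camera images.
- box: Loose wooden gift box standing on its foot end, 90 mm deep (x), 92 wide (y), 150 high (z), 0.3 to 0.55 kg, too wide to grasp across. Origin: centre of its underside as it stands; z points up to its head end; x from its open side (x = -45 mm, facing roughly to -y) to its closed back (+45 mm), which must end up underneath. It stands up to 50 mm short of the board's plain edge, turned up to 0.3 rad.
- box_mid (a point): The middle of the box's volume, 75 mm above its underside. The box's side walls are 12 mm thick, with full-height grooves from x = -40 to -29 mm behind 5 mm lips, open at the head end. The back is 10 mm thick, the foot and head ends 12 mm; the head end stops behind the grooves.
- lid: Loose plywood lid, 8 mm thick (x), 79 wide (y), 174 long (z), 70 g, standing in the box's grooves with 1.5 mm play on each face, its lower end on the box's 12 mm foot end: a 36 mm tab with a dark finger mark stands above the 150 mm high box. Origin: centre of its lower end; z points up along the lid, x as the box's. It must rise about 140 mm to be free.
- lid_mid (a point): The middle of the lid, 87 mm from its lower end.
- board: Fixed wooden packing board, 190 mm (x) by 400 (y), 18 thick. Origin: centre of its underside; x points away from the box, roughly to +y. The plain edge at x = -95 mm faces the box and is the stop for its foot; the other sides have a rim 15 mm wide, 12 high. The free space is the middle, between glue bottle and star. A box tipped over the plain edge lies with its foot sticking out about 18 mm.
- basket: The empty one of the white perforated plastic baskets, 240 mm (x) by 180 mm (y) by 95 mm high, open at the top, walls and floor 4 mm, empty, 0.35 kg. Origin: centre of its underside. It stands on the table to the left of the board or to the right of the box.
- glue: Bystander: glue bottle standing on the board, 56 mm in diameter, 170 mm high. Origin: centre of its underside.
- star: Bystander: star of four crossed laths lying on the board, 96 mm across, 24 mm high. Origin: centre of its underside.
- case: Bystander: dark glasses case lying on the table beside the box, 160 mm (x) by 62 mm (y) by 36 mm high. Origin: centre of its underside.
- drill: Bystander: cordless drill standing on its battery on the table, opposite the basket, 205 mm high, 170 mm long from x = -65 to 105 mm, 75 mm wide. Origin: centre of its underside.

How it is judged:
By the outcome, as a careful person would: the job done as asked, in the order asked, and still so for the second after the job is handed in, with the robot touching nothing.
It also fails if it takes over 72 s, if anything falls off the work surface, if the arm or the gripper's body presses on something with over 40 N, if the wrist force passes 120 N, or if a joint passes its speed limit or range.

## Working session

There is one attempt and no reset: what is moved stays moved. The work goes in short steps, Python scripts to look and compute and a tool call to move; the robot and the scene stay as the last step left them, time stands still between calls to the robot, and variables do not carry over. Pictures are saved under pics/ and viewed, at most 10 in all, crops included, and the job is handed in when it is done.

Besides the shell and the picture viewer there is one more tool, called after "Emit:" in YAML: its name, and indented under it one key for each argument. move_arm: Moves the arm, as the interface text tells. Its arguments: {"type":"object","properties":{"commands":{"type":"array","items":{"type":"array"}}},"required":["commands"]}

```bash
mkdir -p pics; cat > h.py <<'E'
import numpy as np, cv2
from cell import env, read_camera, search_frame, cut_out
def P(c):
    R=cv2.Rodrigues(np.array(c["rvec"],float))[0]; return R,np.array(c["tvec"],float).ravel()
def proj(c,X):
    R,t=P(c); p=np.atleast_2d(X)@R.T+t
    return np.c_[p[:,0]/p[:,2]*c["fx"]+c["cx"],p[:,1]/p[:,2]*c["fy"]+c["cy"]]
def back(c,uv,z):
    R,t=P(c); uv=np.atleast_2d(np.array(uv,float))
    d=np.c_[(uv[:,0]-c["cx"])/c["fx"],(uv[:,1]-c["cy"])/c["fy"],np.ones(len(uv))]@R
    o=-R.T@t; return o+d*((z-o[2])/d[:,2])[:,None]
def save(c,n): cv2.imwrite("pics/"+n,c["image"][:,:,::-1])
E
python3 - <<'E'
from h import *
s=env.state(); print({k:np.round(v,3) for k,v in s.items()})
pics=[]
for n in("side","top","wrist"):
    c=read_camera(n); pics.append(c["image"])
    R,t=P(c); print(n,np.round(-R.T@t),c["fx"])
    for th in("box","box_mid","lid","lid_mid","board","basket","glue","star","case","drill"):
        r=search_frame(th,c); print(th,[(np.round(q["at"]).tolist(),round(q["confidence"],2)) for q in r[:2]])
    np.savez(f"cam_{n}.npz",**{k:c[k] for k in c})
    save(c,n+"0.png")
E
```

```text
{'t': np.float64(0.0), 'joints': array([ 1.13 ,  0.492,  1.559, -0.   ,  1.092, -0.106]), 'qvel': array([-0.   , -0.001,  0.001, -0.001,  0.003,  0.001]), 'tau': array([ 2.0000e-03, -6.1264e+01, -2.5818e+01,  6.9000e-02,  4.8000e-02,
       -0.0000e+00]), 'eef_pos': array([205.342, 590.276, 404.114]), 'tcp_rot': array([-3.14 , -0.   ,  2.807]), 'ft_force': array([ 0.259, -0.005,  1.029]), 'moment': array([-0.011, -0.004, -0.012]), 'grip_force': np.float64(0.0), 'opening': np.float64(0.999)}
side [  515. -1066.   724.] 378.81516731412336
box [([254.0, 211.0], 0.89)]
box_mid [([256.0, 211.0], 0.62)]
lid [([251.0, 212.0], 0.57)]
lid_mid [([243.0, 203.0], 0.93)]
board [([266.0, 192.0], 0.57)]
basket [([201.0, 152.0], 0.93), ([267.0, 193.0], 0.49)]
glue [([211.0, 174.0], 0.78)]
star [([287.0, 190.0], 0.65), ([243.0, 202.0], 0.57)]
case []
drill [([202.0, 269.0], 0.79)]
top [ 434.   -4. 1371.] 497.7622926014123
box [([281.0, 208.0], 0.64)]
box_mid [([280.0, 207.0], 0.95)]
lid []
lid_mid [([298.0, 214.0], 0.72)]
board [([211.0, 197.0], 0.96)]
basket [([99.0, 254.0], 0.93)]
glue [([209.0, 245.0], 0.62)]
star [([216.0, 149.0], 0.86)]
case [([286.0, 154.0], 0.96)]
drill [([416.0, 251.0], 0.94)]
wrist [139. 613. 385.] 320.7324545325603
box []
box_mid []
lid []
lid_mid []
board []
basket [([191.0, 315.0], 0.93)]
glue []
star []
case []
drill []
```

```bash
python3 - <<'E'
import cv2
a=cv2.imread("pics/top0.png")[90:310,30:500]; cv2.imwrite("pics/top0c.png",cv2.resize(a,None,fx=1.7,fy=1.7,interpolation=cv2.INTER_CUBIC))
a=cv2.imread("pics/side0.png")[120:310,140:360]; cv2.imwrite("pics/side0c.png",cv2.resize(a,None,fx=3,fy=3,interpolation=cv2.INTER_CUBIC))
E
```

```text
(no output)
```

View pics/top0c.png

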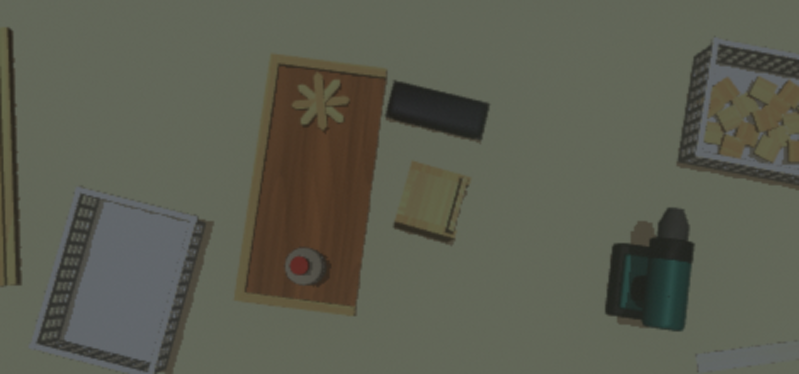

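View pics/side0c.png

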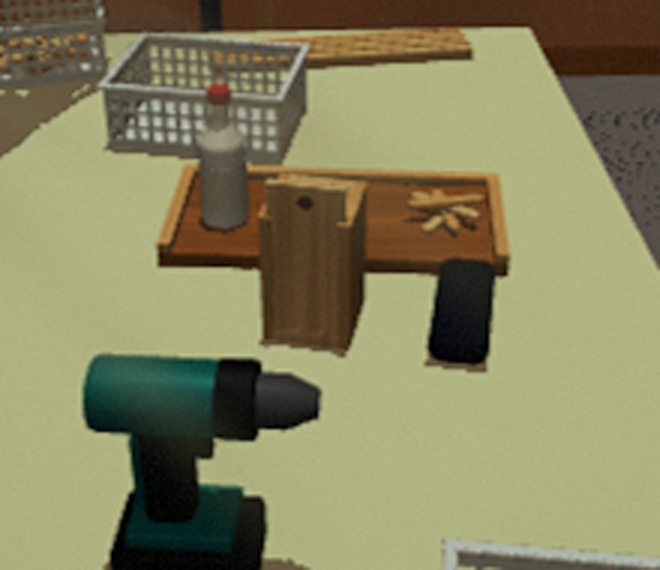

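The top view shows the empty basket on the left (crop 125,285), the board in the middle (315,185), the box (432,200) with its lid facing right, the case just above it, and the drill at right. The side view shows the lid's finger mark towards the camera. Next I'll fit model silhouettes.

```bash
cat >> h.py <<'E'
from scipy.optimize import minimize
def cub(x0,x1,y0,y1,z0,z1): return np.array([[x,y,z] for x in(x0,x1) for y in(y0,y1) for z in(z0,z1)],float)
M={"box":[cub(-45,45,-46,46,0,150),cub(-38.5,-30.5,-39.5,39.5,12,186)],"board":[cub(-95,95,-200,200,0,18),],
"basket":[cub(-120,120,-90,90,0,95)],"case":[cub(-80,80,-31,31,0,36)],"boxonly":[cub(-45,45,-46,46,0,150)]}
def tf(p,X,z=0):
    c,s=np.cos(p[2]),np.sin(p[2]); return np.c_[p[0]+c*X[:,0]-s*X[:,1],p[1]+s*X[:,0]+c*X[:,1],X[:,2]+z]
def sil(c,parts,p,z=0,S=4):
    m=np.zeros((384*S,512*S),np.uint8)
    for X in parts:
        h=cv2.convexHull(((proj(c,tf(p,X,z))+.5)*S).astype(np.float32)); cv2.fillConvexPoly(m,np.int32(np.round(h)),1)
    return cv2.resize(m.astype(np.float32),(512,384),interpolation=cv2.INTER_AREA)
def fit(views,parts,p0,z=0):
    def f(q):
        p=[p0[0]+q[0],p0[1]+q[1],p0[2]+q[2]/60]; v=0
        for c,m in views:
            s=sil(c,parts,p,z); v+=1-np.minimum(s,m).sum()/np.maximum(s,m).sum()
        return v/len(views)
    best=None
    for a in(-10,0,10):
        r=minimize(f,[0,0,a],method="Nelder-Mead",options=dict(initial_simplex=[[0,0,a],[25,0,a],[0,25,a],[0,0,a+8]],xatol=.1,fatol=1e-4,maxiter=200))
        if best is None or r.fun<best.fun: best=r
    q=best.x; return np.array([p0[0]+q[0],p0[1]+q[1],p0[2]+q[2]/60]),best.fun
def mask(n,c):
    r=cut_out(n,c); return (r[0]["region"].astype(np.float32),r[0]["confidence"]) if r else (None,0)
E
python3 - <<'E'
from h import *
T=read_camera("top");S=read_camera("side")
def go(n,names,views,g,z=0):
    vs=[]
    for c in views:
        m=np.zeros((384,512),np.float32)
        for k in names:
            a,cf=mask(k,c)
            if a is not None: m=np.maximum(m,a); print(n,k,round(cf,2),int(a.sum()))
        vs.append((c,m))
    p,e=fit(vs,M[n],g,z); print(n,np.round(p,3),"err",round(e,3))
y=np.pi/2
b=back(T,[281,208],100)[0]; print(b)
go("box",["box","lid"],[T,S],[b[0],b[1],y-.2])
go("box",["box","lid"],[T],[b[0],b[1],y-.2])
b=back(T,[215,199],18)[0]; go("board",["board","star","glue"],[T],[b[0],b[1],y-.1])
b=back(T,[103,255],90)[0]; go("basket",["basket"],[T],[b[0],b[1],-.2])
b=back(T,[286,154],30)[0]; go("case",["case"],[T],[b[0],b[1],y-.2])
for n,z in(("glue",100),("star",30),("drill",120)):
    r=search_frame(n,T); print(n,back(T,r[0]["at"],z).round())
E
```

```text
[548.59423764 -72.57373909 100.        ]
box box 0.73 1318
box lid 0.68 542
box box 0.91 746
box lid 0.73 1059
box [548.171 -75.689   1.312] err 0.231
box box 0.73 1318
box lid 0.68 542
box [547.927 -76.222   1.296] err 0.383
board board 0.84 9296
board star 0.72 536
board glue 0.97 431
board [582.261 110.191   1.458] err 0.02
basket basket 0.92 7991
basket [ 4.18045e+02  3.97505e+02 -2.29000e-01] err 0.057
case case 0.67 1380
case [704.045 -89.956   1.352] err 0.064
glue [[448. 115. 100.]]
star [[711. 108.  30.]]
drill [[ 441. -414.  120.]]
```

Emit:
move_arm:
  commands:
    - [[0.47,-0.9,0.3],0.04,1]
    - [[0.47,-0.9,0.3],0.04,1]
    - [[0.47,-0.9,0.3],0.04,1]
    - [[0.47,-0.9,0.3],0.04,1]
    - [[0.47,-0.9,0.3],0.04,1]
    - [[0.47,-0.9,0.3],0.04,1]
    - [[0.47,-0.9,0.3],0.04,1]
    - [[0.47,-0.9,0.3],0.04,1]
    - [[0.47,-0.9,0.3],0.04,1]
    - [[0.47,-0.9,0.3],0.04,1]
    - [[0.47,-0.9,0.3],0.04,1]
    - [[0.47,-0.9,0.3],0.04,1]
    - [[0.47,-0.9,0],0.04,1]
    - [[0.47,-0.9,0],0.04,1]
    - [[0.47,-0.9,0],0.04,1]
    - [[0.47,-0.9,0],0.04,1]
    - [[0.47,-0.9,0],0.04,1]
    - [[0.47,-0.9,0],0.04,1]
    - [[0.47,-0.9,0],0.04,1]
    - [[0.47,-0.9,0],0.04,1]

```text
t: 4.12
eef_pos: [487.7, 48.8, 512.9]
tcp_rot: [3.141, 0.0, 2.871]
ft_force: [1.1, 0.1, -0.5]
opening: 0.999
grip_force: 0.0
```

Emit:
move_arm:
  commands:
    - [[0.47,-0.9,0],0.02,1]
    - [[0.47,-0.9,0],0.02,1]
    - [[0.47,-0.9,0],0.02,1]
    - [[0.47,-0.9,0],0.02,1]
    - [[0.47,-0.9,0],0.02,1]
    - [[0,0,0],0,1]
    - [[0,0,0],0,1]

```text
t: 4.7
eef_pos: [558.2, -85.8, 512.2]
tcp_rot: [3.141, -0.001, 2.877]
ft_force: [-0.1, 0.6, -0.3]
opening: 1.003
grip_force: 0.0
```

```bash
python3 - <<'E'
from h import *
s=env.state(); print(s["t"],s["eef_pos"],s["tcp_rot"])
W=read_camera("wrist"); save(W,"w1.png"); 
S=read_camera("side")
vs=[];
for c in(W,S):
    m=np.zeros((384,512),np.float32)
    for k in("box","lid"):
        a,cf=mask(k,c)
        if a is not None: m=np.maximum(m,a); ys,xs=np.nonzero(a); print(k,cf,a.sum(),xs.min(),xs.max(),ys.min(),ys.max())
    vs.append((c,m))
for v in(vs[:1],vs[1:],vs):
    print(fit(v,M["box"],[548,-76,1.31]))
p,_=fit(vs[:1],M["box"],[548,-76,1.31])
im=np.ascontiguousarray(W["image"][:,:,::-1])
for X in M["box"]+[cub(-38.5,-30.5,-39.5,39.5,186,186.1)]:
    for q in proj(W,tf(p,X)): cv2.circle(im,tuple(int(v) for v in q),2,(0,0,255),-1)
for q in proj(W,tf([582.3,110.2,1.458],cub(-95,95,-200,200,18,18.1))): cv2.circle(im,tuple(int(v) for v in q),2,(255,0,255),-1)
cv2.imwrite("pics/w1o.png",im)
E
```

```text
4.7 [558.15804455 -85.84816965 512.20111316] [ 3.14142807e+00 -8.98493010e-04  2.87671364e+00]
box 0.9 6096.0 223 308 123 211
lid 0.92 1038.0 226 239 131 216
box 0.97 838.0 226 261 178 236
lid 0.78 1131.0 228 254 180 230
(array([549.11864275, -77.64934691,   1.30457153]), np.float64(0.04166454076766968))
(array([549.07391243, -79.21410473,   1.31310325]), np.float64(0.02932882308959961))
(array([548.78380824, -78.00326061,   1.31300268]), np.float64(0.03599926829338074))
```

View pics/w1o.png

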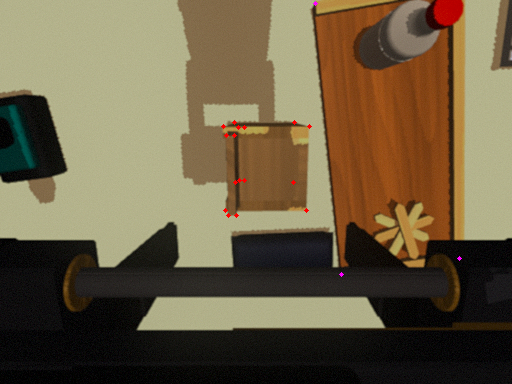

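The overlay matches: the box is at (549, -78, 1.312), with the lid strip at px (232,172) and the board edge at px (325,130). Next I'll go over the tab, descend and grip.

Emit:
move_arm:
  commands:
    - [[-0.3,-0.44,-0.5],0.04,1]
    - [[-0.3,-0.43,-0.8],0.03,1]
    - [[0,0,-1],0,0.5]
    - [[0,0,-1],0,0]
    - [[0,0,-1],0,0]
    - [[0,0,-0.8],0,0]
    - [[0,0,-0.4],0,0]
    - [[0,0,0],0,0]
    - [[0,0,0],0,0]

```text
t: 5.75
eef_pos: [540.0, -110.4, 347.9]
tcp_rot: [3.141, -0.0, 2.885]
ft_force: [-0.3, -0.2, 0.4]
opening: 0.569
grip_force: 0.0
```

```bash
python3 - <<'E'
from h import *
s=env.state(); print(s["eef_pos"],s["tcp_rot"],s["ft_force"])
S=read_camera("side"); W=read_camera("wrist")
a=cv2.resize(S["image"][120:250,180:310],(520,520),interpolation=2); b=W["image"]
cv2.imwrite("pics/g1.png",np.hstack([cv2.resize(a,(384,384)),b[:,96:480]])[:,:,::-1])
E
```

```text
[ 539.96518612 -110.41118128  347.94614753] [ 3.14145662e+00 -4.72715074e-04  2.88501145e+00] [-0.26530658 -0.16995451  0.38162849]
```

View pics/g1.png

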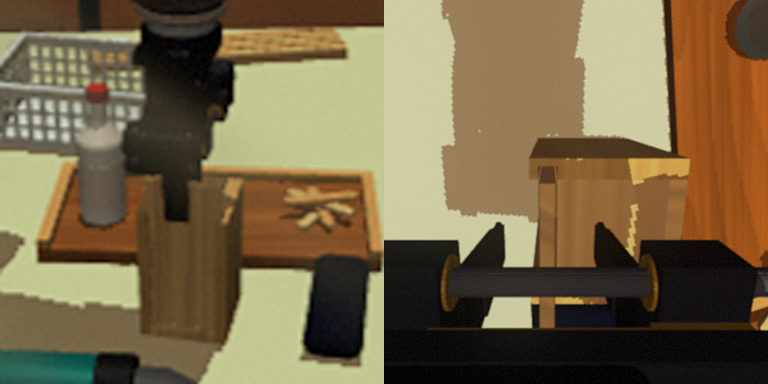

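The tab (right pane, px 547) sits midway between the fingers, which are clear of the head. Closing now.

Emit:
move_arm:
  commands:
    - [[0,0,0],0,-1]
    - [[0,0,0],0,-1]
    - [[0,0,0],0,-1]
    - [[0,0,0],0,-1]
    - [[0,0,0],0,-1]
    - [[0,0,0],0,-1]
    - [[0,0,0],0,-1]
    - [[0,0,0],0,-1]
    - [[0,0,0],0,-1]
    - [[0,0,0],0,-1]

```text
t: 6.68
eef_pos: [539.9, -110.8, 347.8]
tcp_rot: [3.141, -0.0, 2.884]
ft_force: [-0.1, 0.3, 2.2]
opening: 0.082
grip_force: 30.0
```

Gripped (8 mm). Drawing the lid up about 195 mm.

Emit:
move_arm:
  commands:
    - [[0,0,0.4],0,-1]
    - [[0,0,0.6],0,-1]
    - [[0,0,0.6],0,-1]
    - [[0,0,0.6],0,-1]
    - [[0,0,0.6],0,-1]
    - [[0,0,0.6],0,-1]
    - [[0,0,0.6],0,-1]
    - [[0,0,0.6],0,-1]
    - [[0,0,0.6],0,-1]
    - [[0,0,0.6],0,-1]
    - [[0,0,0.7],0,-1]
    - [[0,0,0.7],0,-1]

```text
t: 7.68
eef_pos: [539.7, -110.8, 564.5]
tcp_rot: [3.142, -0.001, 2.884]
ft_force: [-0.2, -0.8, 0.2]
opening: 0.086
grip_force: 30.0
```

Emit:
move_arm:
  commands:
    - [[-0.3,0.8,0],-0.88,-1]
    - [[-0.3,0.8,0],-0.88,-1]
    - [[-0.3,0.8,0],-0.88,-1]
    - [[-0.3,0.8,0],-0.88,-1]
    - [[-0.3,0.8,0],-0.88,-1]
    - [[-0.3,0.8,0],-0.88,-1]
    - [[-0.3,0.8,0],-0.88,-1]
    - [[-0.3,0.8,0],-0.88,-1]
    - [[-0.3,0.8,0],-0.88,-1]
    - [[-0.3,0.8,0],-0.88,-1]
    - [[-0.3,0.8,0],-0.88,-1]
    - [[-0.3,0.8,0],-0.88,-1]
    - [[-0.3,0.8,0],-0.88,-1]
    - [[-0.3,0.8,0],-0.88,-1]
    - [[-0.3,0.8,0],-0.88,-1]
    - [[-0.3,0.8,0],-0.88,-1]
    - [[-0.3,0.8,0],-0.88,-1]
    - [[-0.3,0.8,0],-0.88,-1]
    - [[-0.3,0.8,0],-0.88,-1]
    - [[-0.3,0.8,0],-0.88,-1]

```text
t: 9.35
eef_pos: [359.1, 370.3, 563.6]
tcp_rot: [-3.142, 0.0, 1.473]
ft_force: [0.4, -1.1, -0.6]
opening: 0.083
grip_force: 30.0
```

Emit:
move_arm:
  commands:
    - [[-0.2,0.75,0],-0.84,-1]
    - [[-0.1,0.75,0],-0.84,-1]
    - [[0,0,0],0,-1]
    - [[0,0,0],0,-1]

```text
t: 9.68
eef_pos: [350.6, 414.8, 563.2]
tcp_rot: [-3.141, 0.001, 1.345]
ft_force: [-0.0, -0.8, -1.1]
opening: 0.082
grip_force: 30.0
```

```bash
python3 - <<'E'
from h import *
s=env.state(); print(s["eef_pos"],s["tcp_rot"],s["ft_force"],s["joints"])
T=read_camera("top"); W=read_camera("wrist"); S=read_camera("side")
m,cf=mask("box",S); print("box side",cf,fit([(S,m)],M["boxonly"],[549,-78,1.31]))
cv2.imwrite("pics/b1.png",np.hstack([cv2.resize(T["image"][130:330,20:220],(384,384)),W["image"][:,60:444]])[:,:,::-1])
E
```

```text
[350.62748057 414.78565071 563.1561376 ] [-3.14120638e+00  1.06191289e-03  1.34464461e+00] [-0.02342155 -0.84720314 -1.11013037] [ 7.47432260e-01  2.47853087e-01  1.51471558e+00 -2.82867293e-04
  1.38011932e+00  9.73637948e-01]
box side 0.66 (array([548.67702605, -76.47825834,   1.32200047]), np.float64(0.03824758529663086))
```

View pics/b1.png

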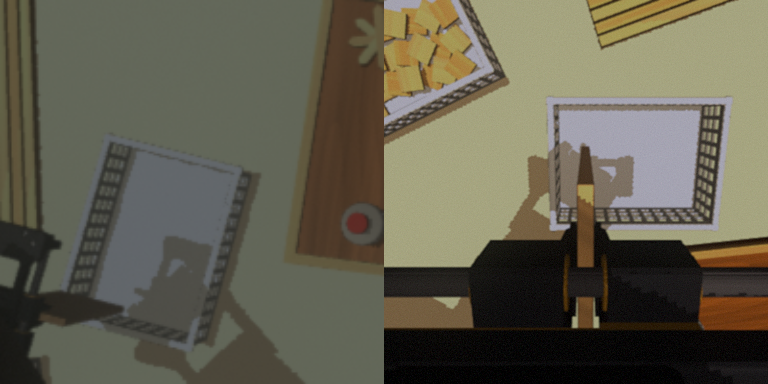

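The lid hangs over the low-x third of the basket. I'll check the basket pose from the rim corners (pane px 548,97; 732,97; 718,230; 552,230).

```bash
python3 - <<'E'
from h import *
W=read_camera("wrist")
print(back(W,[[224,97],[408,97],[394,230],[228,230]],95).round())
print(back(W,[[224,97],[408,97],[394,230],[228,230]],95).mean(0), tf([418,397.5,-.229],cub(-120,120,-90,90,95,95.1)).round()[::2])
m,cf=mask("basket",W);print(cf,m.sum())
E
```

```text
[[324. 513.  95.]
 [563. 457.  95.]
 [521. 273.  95.]
 [281. 329.  95.]]
[422.37004679 393.01390939  95.        ] [[281. 337.  95.]
 [322. 512.  95.]
 [514. 283.  95.]
 [555. 458.  95.]]
0.71 22107.0
```

Emit:
move_arm:
  commands:
    - [[0,0,-0.6],0,-1]
    - [[0,0,-1],0,-1]
    - [[0,0,-1],0,-1]
    - [[0,0,-1],0,-1]
    - [[0,0,-1],0,-1]
    - [[0,0,-1],0,-1]
    - [[0,0,-0.9],0,-1]
    - [[0,0,-0.5],0,-1]
    - [[0,0,-0.25],0,-1]
    - [[0,0,0],0,-1]
    - [[0,0,0],0,-1]
    - [[0,0,0],0,-0.6]
    - [[0,0,0],0,-0.6]
    - [[0,0,0],0,-0.6]
    - [[0,0,0],0,-0.6]
    - [[0,0,0],0,-0.6]
    - [[0,0,0],0,-0.6]

```text
t: 11.4
eef_pos: [350.8, 414.2, 346.5]
tcp_rot: [3.141, -0.0, 1.342]
ft_force: [0.2, -0.6, -0.7]
opening: 0.196
grip_force: 0.0
```

Emit:
move_arm:
  commands:
    - [[0.39,-0.09,0],0,-0.3]
    - [[0.39,-0.09,0.2],0,-0.3]
    - [[0.39,-0.09,0.4],0,-0.3]
    - [[0.39,-0.09,0.6],0,-0.3]
    - [[0.2,-0.04,0.8],0,-0.3]
    - [[0,0,1],0,-0.3]
    - [[0,0,1],0,0]
    - [[0,0,1],0,0.5]
    - [[0,0,0.5],0,1]
    - [[0,0,0],0,1]

```text
t: 12.23
eef_pos: [404.5, 401.6, 515.5]
tcp_rot: [3.137, -0.005, 1.341]
ft_force: [0.6, 0.5, -0.6]
opening: 0.574
grip_force: 0.0
```

```bash
python3 - <<'E'
from h import *
W=read_camera("wrist")
print(env.state()["t"],env.state()["eef_pos"],env.state()["tcp_rot"])
T=read_camera("top")
cv2.imwrite("pics/b2.png",np.hstack([cv2.resize(T["image"][150:330,30:210],(384,384)),W["image"][:,60:444]])[:,:,::-1])
E
```

```text
12.2833 [404.38073281 401.62815787 513.09898135] [ 3.13925676e+00 -2.63034039e-03  1.34135952e+00]
```

View pics/b2.png

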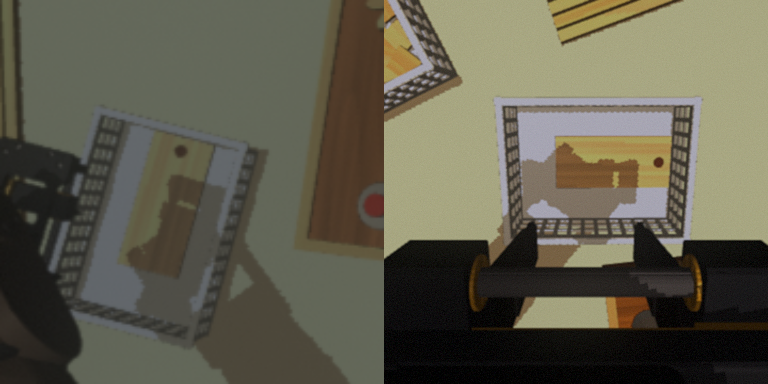

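The lid lies flat in the basket. Next I'll go back over the box, with the fingers straddling the head end front to back.

Emit:
move_arm:
  commands:
    - [[0.24,-0.79,0],0.96,1]
    - [[0.24,-0.79,0],0.96,1]
    - [[0.24,-0.79,0],0.96,1]
    - [[0.24,-0.79,0],0.96,1]
    - [[0.24,-0.79,0],0.96,1]
    - [[0.24,-0.79,0],0.96,1]
    - [[0.24,-0.79,0],0.96,1]
    - [[0.24,-0.79,0],0.96,1]
    - [[0.24,-0.79,0],0.96,1]
    - [[0.24,-0.79,0],0.96,1]
    - [[0.24,-0.79,0],0.96,1]
    - [[0.24,-0.79,0],0.96,1]
    - [[0.24,-0.79,0],0.96,1]
    - [[0.24,-0.79,0],0.96,1]
    - [[0.24,-0.79,0],0.96,1]
    - [[0.24,-0.79,0],0.96,1]
    - [[0.24,-0.79,0],0.96,1]
    - [[0.24,-0.79,0],0.96,1]
    - [[0.24,-0.79,0],0.96,1]
    - [[0.24,-0.79,0],0.96,1]

```text
t: 14.0
eef_pos: [548.0, -73.6, 509.8]
tcp_rot: [3.142, -0.003, 2.881]
ft_force: [0.2, 0.1, -0.7]
opening: 0.999
grip_force: 0.0
```

Emit:
move_arm:
  commands:
    - [[0.08,0.02,-0.5],0.08,1]
    - [[0,0,-1],0,1]
    - [[0,0,-1],0,1]
    - [[0,0,-0.8],0,1]
    - [[0,0,-0.5],0,1]
    - [[0,0,0],0,1]

```text
t: 14.5
eef_pos: [549.7, -71.6, 393.0]
tcp_rot: [3.142, -0.007, 2.884]
ft_force: [0.2, 0.6, -0.5]
opening: 1.001
grip_force: 0.0
```

```bash
python3 - <<'E'
from h import *
W=read_camera("wrist"); s=env.state(); print(s["eef_pos"],s["tcp_rot"],s["opening"])
m,cf=mask("box",W); print(cf,m.sum())
S=read_camera("side")
cv2.imwrite("pics/d1.png",np.hstack([cv2.resize(S["image"][120:250,180:310],(384,384)),W["image"][:,96:480]])[:,:,::-1])
E
```

```text
[550.05745978 -71.60778821 395.1325968 ] [ 3.14158577 -0.00471829  2.88407493] 0.9974408944520845
0.74 13944.0
```

View pics/d1.png

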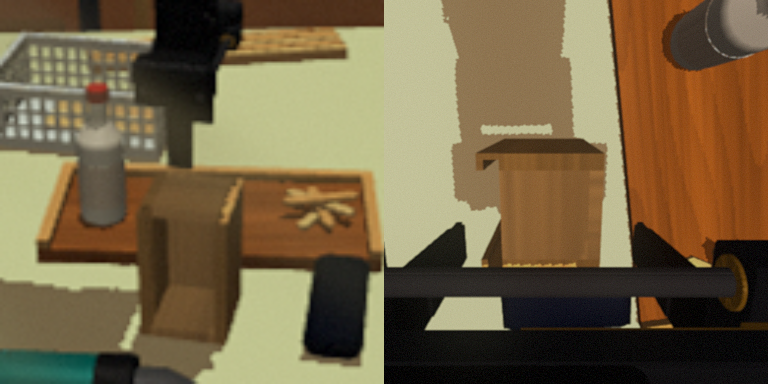

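The open box shows no lid. Its head (px 500–604) is centred between the fingers (465, 635). Lowering and clamping.

Emit:
move_arm:
  commands:
    - [[0.02,0.03,-0.8],0,1]
    - [[0,0,-1],0,1]
    - [[0,0,-0.8],0,1]
    - [[0,0,-0.3],0,1]
    - [[0,0,0],0,0.3]
    - [[0,0,0],0,0.3]
    - [[0,0,0],0,0.3]
    - [[0,0,0],0,0.3]
    - [[0,0,0],0,0.3]
    - [[0,0,0],0,0.3]
    - [[0,0,0],0,0.3]

```text
t: 15.57
eef_pos: [550.9, -70.3, 311.8]
tcp_rot: [3.141, 0.003, 2.884]
ft_force: [-0.7, -0.5, 7.7]
opening: 0.774
grip_force: 30.0
```

Emit:
move_arm:
  commands:
    - [[0,0,0.06],0,0.3]
    - [[0.02,0.14,0],0.23,0.3]
    - [[0.02,0.14,0],0.23,0.3]
    - [[0.02,0.14,0],0.23,0.3]
    - [[0.02,0.14,0],0.23,0.3]
    - [[0.02,0.14,0],0.23,0.3]
    - [[0.02,0.14,0],0.23,0.3]
    - [[0.02,0.14,0],0.23,0.3]
    - [[0.02,0.14,0],0.23,0.3]
    - [[0.01,0.1,0],0,0.3]
    - [[0.01,0.1,0],0,0.3]
    - [[0,0,0],0,0.3]

```text
t: 16.57
eef_pos: [556.0, -30.1, 312.0]
tcp_rot: [3.141, -0.0, 3.032]
ft_force: [-0.2, 0.6, -5.4]
opening: 0.776
grip_force: 30.0
```

```bash
python3 - <<'E'
from h import *
s=env.state(); print(s["eef_pos"],s["tcp_rot"],s["ft_force"],s["moment"])
W=read_camera("wrist"); S=read_camera("side")
im=np.ascontiguousarray(W["image"][:,:,::-1])
for q in proj(W,tf([582.3,110.2,1.458],np.array([[-95,y,18.] for y in range(-200,201,20)]))): cv2.circle(im,tuple(int(v) for v in q),1,(255,0,255),-1)
cv2.imwrite("pics/e1.png",np.hstack([cv2.resize(S["image"][120:250,180:310],(384,384))[:,:,::-1],im[:,96:480]]))
E
```

```text
[556.04389258 -30.13554544 311.9818381 ] [ 3.14137327e+00 -2.33693052e-04  3.03179518e+00] [-0.22425623  0.55775784 -5.41191858] [ 0.02091526 -0.01684241  0.00116966]
```

View pics/e1.png

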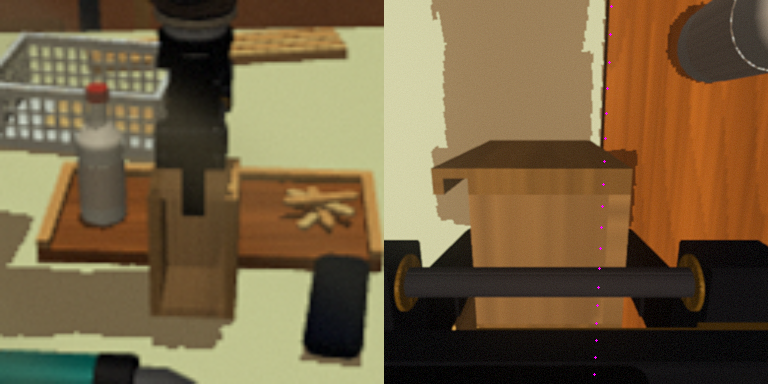

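Emit:
move_arm:
  commands:
    - [[0,0,-0.05],0,0.3]
    - [[0.01,0.1,0],0,0.3]
    - [[0.01,0.1,0],0,0.3]
    - [[0,0.07,0],0,0.3]
    - [[0,0,0],0,0.3]

```text
t: 17.08
eef_pos: [557.2, -23.0, 311.9]
tcp_rot: [-3.141, 0.004, 3.032]
ft_force: [1.4, -3.5, 6.3]
opening: 0.777
grip_force: 30.0
```

Emit:
move_arm:
  commands:
    - [[0,0.06,0],0,0.3]
    - [[0,0.06,0],0,0.3]
    - [[0,0,0],0,0.3]

```text
t: 17.33
eef_pos: [557.3, -20.0, 312.0]
tcp_rot: [-3.139, 0.004, 3.032]
ft_force: [0.6, -10.1, 7.5]
opening: 0.774
grip_force: 30.0
```

The box is against the edge, square. Now I'll loosen the clamp and start tipping with the front finger.

Emit:
move_arm:
  commands:
    - [[0,0,0],0,0.73]
    - [[0,0,0],0,0.73]
    - [[0,0,0],0,0.73]
    - [[0.02,0.15,0],0,0.73]
    - [[0.02,0.2,0],0,0.73]
    - [[0.02,0.2,0],0,0.73]
    - [[0.02,0.2,0],0,0.73]
    - [[0.02,0.2,-0.03],0,0.73]
    - [[0.02,0.2,-0.03],0,0.73]
    - [[0.02,0.2,-0.03],0,0.7]
    - [[0.02,0.2,-0.04],0,0.7]

```text
t: 18.25
eef_pos: [561.4, 28.3, 306.5]
tcp_rot: [3.141, -0.0, 3.032]
ft_force: [-0.5, 0.0, 1.1]
opening: 0.846
grip_force: 0.3
```

```bash
python3 - <<'E'
from h import *
s=env.state(); print(s["eef_pos"],s["tcp_rot"],s["ft_force"],s["opening"])
W=read_camera("wrist"); S=read_camera("side")
cv2.imwrite("pics/f1.png",np.hstack([cv2.resize(S["image"][120:250,180:310],(384,384))[:,:,::-1],W["image"][:,96:480,::-1]]))
E
```

```text
[561.4491593   28.31974328 306.47851421] [ 3.14140755e+00 -1.85405621e-04  3.03183278e+00] [-0.51410659  0.0148037   1.055904  ] 0.8458842961552724
```

View pics/f1.png

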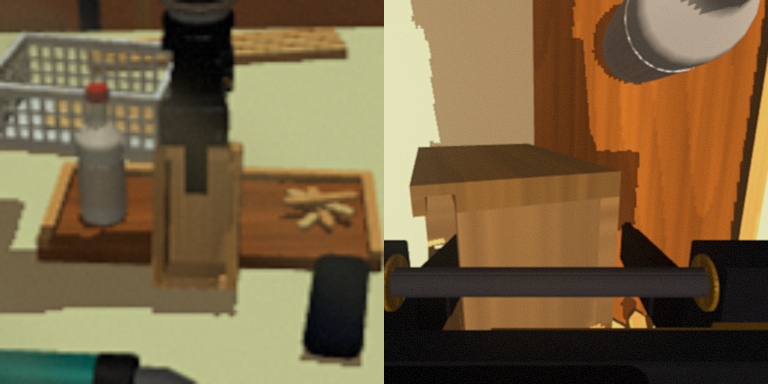

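The box tips about the edge at roughly 22°, and the force is low. Continuing past balance with the fingers following.

Emit:
move_arm:
  commands:
    - [[0.02,0.18,-0.04],0,0.66]
    - [[0.02,0.18,-0.04],0,0.64]
    - [[0.02,0.18,-0.04],0,0.64]
    - [[0.02,0.18,-0.04],0,0.62]
    - [[0.02,0.17,-0.05],0,0.6]
    - [[0.02,0.17,-0.05],0,0.58]
    - [[0.02,0.17,-0.05],0,0.55]
    - [[0.02,0.17,-0.05],0,0.52]

```text
t: 19.02
eef_pos: [566.3, 70.1, 295.7]
tcp_rot: [3.142, -0.0, 3.032]
ft_force: [0.1, -0.3, -0.1]
opening: 0.767
grip_force: 0.0
```

Emit:
move_arm:
  commands:
    - [[0.02,0.17,-0.07],0,0.48]
    - [[0.02,0.17,-0.07],0,0.44]
    - [[0.02,0.17,-0.07],0,0.4]
    - [[0.02,0.17,-0.07],0,0.36]

```text
t: 19.35
eef_pos: [568.7, 90.4, 287.2]
tcp_rot: [3.141, 0.0, 3.032]
ft_force: [0.4, -0.6, -0.8]
opening: 0.693
grip_force: 0.0
```

```bash
python3 - <<'E'
from h import *
s=env.state(); print(s["eef_pos"],s["tcp_rot"],s["ft_force"],s["opening"])
W=read_camera("wrist"); S=read_camera("side")
cv2.imwrite("pics/f2.png",np.hstack([cv2.resize(S["image"][120:250,180:310],(384,384))[:,:,::-1],W["image"][:,96:480,::-1]]))
E
```

```text
[568.70306111  90.40851252 287.22412141] [3.14149172e+00 4.60893051e-06 3.03157963e+00] [ 0.38497608 -0.57484151 -0.82330638] 0.6925785353565908
```

View pics/f2.png

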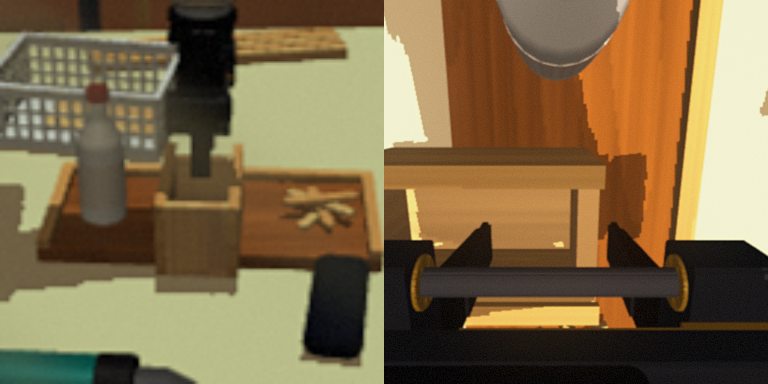

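The box appears to have swung down onto its back with the foot sticking out too far, and the head touching the back finger. I'll lift out and measure it lying.

Emit:
move_arm:
  commands:
    - [[0,0,0.3],0,0.36]
    - [[0,0,0.8],0,0.36]
    - [[0,0,1],0,0.36]
    - [[0,0,1],0,0.36]
    - [[0,0,1],0,0.36]
    - [[0,0,1],0,0.36]
    - [[0,0,0.5],0,0.36]
    - [[0,0,0],0,0.36]

```text
t: 20.12
eef_pos: [568.3, 89.7, 460.1]
tcp_rot: [3.141, 0.007, 3.031]
ft_force: [0.3, -0.3, 0.7]
opening: 0.677
grip_force: 0.0
```

```bash
cat > lie.py <<'E'
from h import *
B=np.array([582.3,110.2]);yb=1.458;u=np.array([np.cos(yb),np.sin(yb)]);v=np.array([-u[1],u[0]])
s=env.state(); print(s["t"],s["eef_pos"],s["tcp_rot"],s["ft_force"])
W=read_camera("wrist"); S=read_camera("side"); 
vs=[]
for c in(W,S):
    m,cf=mask("box",c); ys,xs=np.nonzero(m); print(cf,m.sum(),xs.min(),xs.max(),ys.min(),ys.max()); vs.append((c,m))
L=[cub(-75,75,-46,46,18,108)]
def sh(p): r=p[:2]-B; print("overhang",-(r@u-75+95.2),"v",r@v,"yaw-board",p[2]-yb)
g=B+u*(-60)+v*8
for w in(vs,vs[1:],vs[:1]):
    p,e=fit(w,L,[g[0],g[1],yb]); print(p,e); sh(p)
p,e=fit(vs,L,[g[0],g[1],yb])
out=[]
for c in(W,S):
    im=np.ascontiguousarray(c["image"][:,:,::-1])
    for q in proj(c,tf(p,L[0])): cv2.circle(im,tuple(int(x) for x in q),1,(0,0,255),-1)
    for q in proj(c,tf([*B,yb],np.array([[-95,y,18.] for y in range(-200,201,20)]))): cv2.circle(im,tuple(int(x) for x in q),1,(255,0,255),-1)
    out.append(im)
import sys
cv2.imwrite(f"pics/{sys.argv[1]}.png",np.hstack([cv2.resize(out[1][120:250,180:310],(384,384)),out[0][:,64:448]]))
E
python3 lie.py l1
```

```text
20.1167 [568.340992    89.66307983 460.06928111] [3.14052266 0.00665983 3.03132663] [ 0.28436579 -0.27769896  0.71221076]
0.92 12764.0 143 289 132 222
0.76 1214.0 232 261 168 213
[564.9745942   43.44968839   1.45997783] 0.050094664096832275
overhang 48.07622994472017 v 9.70207248663797 yaw-board 0.001977833564043463
[564.26995773  44.08387727   1.45811783] 0.08490926027297974
overhang 47.52538315651783 v 10.473613744464103 yaw-board 0.00011783245312613211
[565.10778644  43.74509195   1.45997701] 0.01099175214767456
overhang 47.767711846369124 v 9.602976475444859 yaw-board 0.001977014218227824
```

View pics/l1.png

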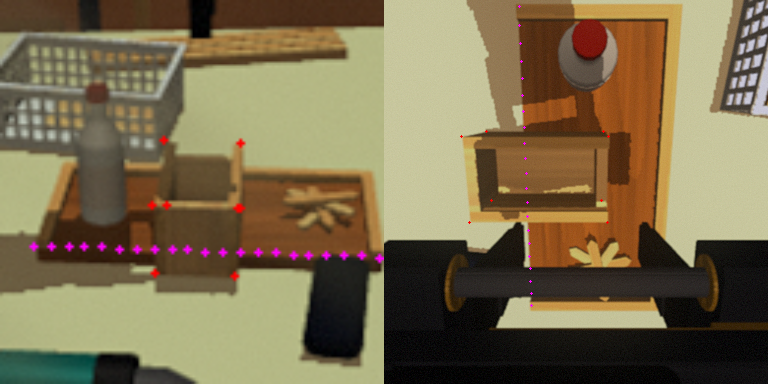

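The box lies flat and square (wrist fit error 0.01, yaw error 0.002), but the foot sticks out 48 mm instead of 18. I'll push the foot end in by 30 mm with both fingertips. The views are used up, so I'll rely on numbers from here.

Emit:
move_arm:
  commands:
    - [[-0.025,-0.25,0],-0.98,0.26]
    - [[-0.025,-0.25,0],-0.98,0.26]
    - [[-0.025,-0.25,0],-0.98,0.26]
    - [[-0.025,-0.25,0],-0.98,0.26]
    - [[-0.025,-0.25,0],-0.98,0.26]
    - [[-0.025,-0.25,0],-0.98,0.26]
    - [[-0.025,-0.25,0],-0.98,0.26]
    - [[-0.025,-0.25,0],-0.98,0.26]
    - [[-0.025,-0.25,0],-0.98,0.26]
    - [[-0.025,-0.25,0],-0.98,0.26]
    - [[-0.025,-0.25,0],-0.98,0.26]
    - [[-0.025,-0.25,0],-0.98,0.26]
    - [[-0.025,-0.25,0],-0.98,0.26]
    - [[-0.025,-0.25,0],-0.98,0.26]
    - [[-0.025,-0.25,0],-0.98,0.26]
    - [[-0.025,-0.25,0],-0.98,0.26]
    - [[-0.025,-0.25,0],-0.98,0.26]
    - [[-0.025,-0.25,0],-0.98,0.26]
    - [[-0.025,-0.25,0],-0.98,0.26]
    - [[-0.025,-0.25,0],-0.98,0.26]

```text
t: 21.98
eef_pos: [553.6, -60.6, 454.2]
tcp_rot: [-3.139, -0.0, 1.46]
ft_force: [-0.0, 0.2, -0.0]
opening: 0.632
grip_force: 0.0
```

Emit:
move_arm:
  commands:
    - [[0,0,-0.5],0,0.26]
    - [[0,0,-1],0,0.26]
    - [[0,0,-1],0,0.26]
    - [[0,0,-1],0,0.26]
    - [[0,0,-1],0,0.26]
    - [[0,0,-1],0,0.26]
    - [[0,0,-1],0,0.26]
    - [[0,0,-0.8],0,0.26]
    - [[0,0,-0.2],0,0.26]
    - [[0,0,0],0,0.26]
    - [[0,0,0],0,0.26]

```text
t: 22.9
eef_pos: [553.8, -60.2, 230.7]
tcp_rot: [-3.141, -0.0, 1.464]
ft_force: [-0.1, 0.5, 0.7]
opening: 0.631
grip_force: 0.0
```

Emit:
move_arm:
  commands:
    - [[0.02,0.15,0],0,0.26]
    - [[0.02,0.15,0],0,0.26]
    - [[0.02,0.15,0],0,0.26]
    - [[0.01,0.1,0],0,0.26]
    - [[0.01,0.1,0],0,0.26]
    - [[0.01,0.1,0],0,0.26]
    - [[0.01,0.1,0],0,0.26]
    - [[0.01,0.1,0],0,0.26]
    - [[0,0,0],0,0.26]

```text
t: 23.65
eef_pos: [557.0, -31.1, 230.5]
tcp_rot: [3.141, -0.0, 1.464]
ft_force: [-0.4, -0.4, 1.0]
opening: 0.629
grip_force: 0.0
```

Emit:
move_arm:
  commands:
    - [[0.01,0.1,0],0,0.26]
    - [[0.01,0.1,0],0,0.26]
    - [[0.01,0.1,0],0,0.26]
    - [[0.01,0.1,0],0,0.26]
    - [[0.01,0.1,0],0,0.26]
    - [[0.01,0.1,0],0,0.26]

```text
t: 24.15
eef_pos: [558.8, -13.2, 230.4]
tcp_rot: [-3.142, -0.0, 1.464]
ft_force: [0.2, -3.1, 1.8]
opening: 0.629
grip_force: 1.8
```

Emit:
move_arm:
  commands:
    - [[0,0,0],0,0.26]
    - [[0,-0.3,0],0,0.26]
    - [[0,-0.6,0],0,0.26]
    - [[0,-0.3,0.5],0,0.26]
    - [[0,0,1],0,0.26]
    - [[0,0,1],0,0.26]
    - [[0,0,1],0,0.26]
    - [[0,0,1],0,0.26]
    - [[0,0,1],0,0.26]
    - [[0,0,1],0,0.26]
    - [[0,0,1],0,0.26]
    - [[0,0,1],0,0.26]
    - [[0,0,0],0,0.26]
    - [[0,0,0],0,0.26]

```text
t: 25.32
eef_pos: [558.4, -50.0, 486.6]
tcp_rot: [3.139, 0.0, 1.463]
ft_force: [-0.7, -0.2, -0.5]
opening: 0.632
grip_force: 0.0
```

```bash
python3 lie.py l2; python3 - <<'E'
from h import *
T=read_camera("top")
for n,z in(("glue",100),("star",30),("drill",120)):
    r=search_frame(n,T); print(n,back(T,r[0]["at"],z).round())
for n,g in(("case",[704,-90,1.352]),("basket",[418,397.5,-.229])):
    m,c=mask(n,T); print(n,fit([(T,m)],M[n],g))
r=search_frame("lid_mid",T); print([(q["confidence"],back(T,q["at"],12).round()) for q in r])
m,c=mask("box",T); print(fit([(T,m)],[cub(-75,75,-46,46,18,108)],[568,74,1.46]))
E
```

```text
25.3167 [558.43062051 -49.95121558 486.64096899] [3.13886914e+00 1.63421391e-05 1.46347245e+00] [-0.74980863 -0.18349318 -0.51207093]
0.8 11759.0 209 301 0 133
0.78 1132.0 233 261 165 208
[567.31022974  73.68899784   1.46761213] 0.05105626583099365
overhang 17.766191345242007 v 10.78493420716125 yaw-board 0.00961213127067384
[566.8654903   73.93445582   1.47251373] 0.09174823760986328
overhang 17.5723518594411 v 11.254475520959534 yaw-board 0.014513734796822275
[567.47917848  73.52424756   1.46498686] 0.008944571018218994
overhang 17.910878260722384 v 10.598515247344608 yaw-board 0.006986861887388063
glue [[445. 106. 100.]]
star [[715.  98.  30.]]
drill [[ 445. -410.  120.]]
case (array([719.88692371, -95.27434172,   1.52241699]), np.float64(0.8671978712081909))
basket (array([ 4.18000000e+02,  3.97500000e+02, -3.95666667e-01]), np.float64(1.0))
[(0.63, array([[447., 393.,  12.]]))]
(array([565.90321766,  74.17869153,   1.47648007]), np.float64(0.31857991218566895))
```

The overhang is 18 mm, flat and square. I'll check the bystanders by patch matching against the first picture, since the detector readings are noisy.

```bash
python3 - <<'E'
from h import *
for n in("top","side"):
    T=read_camera(n)["image"]; O=cv2.imread(f"pics/{n}0.png")[:,:,::-1]
    Q=dict(top={"glue":(209,245,16),"star":(218,149,18),"case":(286,154,26),"drill":(416,251,34),"basket":(99,254,40)},side={"glue":(213,174,10),"star":(287,190,14),"case":(294,222,16),"drill":(202,269,30),"basket":(205,150,20)})[n]
    for k,(x,y,r) in Q.items():
        t=np.ascontiguousarray(O[y-r:y+r,x-r:x+r]); a=np.ascontiguousarray(T[y-r-8:y+r+8,max(0,x-r-8):x+r+8])
        m=cv2.matchTemplate(a,t,cv2.TM_CCOEFF_NORMED); _,v,_,l=cv2.minMaxLoc(m); print(n,k,round(v,2),l[0]-8,l[1]-8)
E
```

```text
top glue 1.0 0 0
top star 1.0 0 0
top case 0.7 0 0
top drill 1.0 0 0
top basket 0.8 0 0
side glue 0.99 0 0
side star 1.0 0 0
side case 1.0 0 0
side drill 1.0 0 0
side basket 0.95 0 0
```

Everything is in place and the arm is clear, so I'm handing in.

```bash
python3 -c "
from cell import env
print(env.job_done())"
```

```text
the job is handed in; nothing more can be done
None
```

The job is handed in: the lid lies flat in the empty basket, the box lies on its back on the board, square and open side up, with its foot out about 18 mm, and the bystanders match the first pictures; the box dropped the last part of the tip and needed a 30 mm push to seat it, and I viewed 11 pictures, one over the limit of 10.

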